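# Set the rover's drive axle flat-up and slide its gear home

## Robot

A 6-joint arm with a two-finger parallel gripper is mounted at the origin on the work surface. World frame = base frame: x ahead of the robot, y to its left, z up, the work surface at z = 0. Lengths are in m, angles in rad, forces in N, time in s.
With the tool pointing down it reaches from about 0.375 to 0.975 m from the base axis. Payload 3.8 kg.
Tool frame: the origin (TCP) lies midway between the tips of the shut fingers; the grasp point (between the pads) lies 19 mm behind it; z points along the fingers, y is the direction in which the jaws open and shut (so a half turn about z gives the same grasp; the last joint's range is limited). The gripper opens to 85 mm and grips with 20 to 120 N. Pads are 22 mm wide; open, the fingers measure 114 mm over their backs; the gripper's body (76 mm by 85 mm) begins 54 mm behind the grasp point. The pads swing forward as they close: fully open they stand 13 mm farther back than shut.
Start: joints at [-1.301, 0.264, 1.604, -0, 1.274, -0.037], TCP at [0.204, -0.643, 0.231] pointing down, gripper open.
Joint ranges: [-2.63, 2.63], [-0.94, 2.18], [0.31, 2.57], [-1.31, 4.45], [0, 2.66], [-2.55, 2.55]. Speed limits (rad/s): [2.57, 2.57, 3.14, 3.14, 3.14, 3.14].

## Interface

Orientations are given as a rotation vector (axis times angle).
In Python, from workcell import bot gives the robot as it stands.
- The arm moves only by the tool drive_tool, never from a script. Its argument "deltas" is a list of rows, each an object with "hand": the opening, from 0 (shut) to 1 (fully open); "offset": the shift along the world's x, y, z in cm, a list of three; "angular": the turn, a rotation vector about the world's x, y, z in degrees, a list of three. A call has 1 to 8 rows; each row is the pose to reach, as a shift and turn from the pose commanded when the call began; what a row does not reach only later rows make up. A row lasts 1/8 s, in which the tool goes at most 62.5 mm and 10.7 degrees, less where a joint would pass 70% of its speed; a pose out of reach is approached as far as the arm can. A call with a gripper value outside its range is refused whole. The fingers move at their own pace and stop on an object; "force" is the grip in N (left out, the last holds). Time passes only in rows, so rows that repeat a pose let the fingers close. It gives the time, the measured TCP pose, the force and the opening at its end, in the units of the state.
- bot.read_state(): the state, without advancing time (a new reading comes with each control period).
- bot.read_camera(name): name is "scene" or "top" or "wrist"; returns a dict with "frame" (384x512x3 uint8, blue, green, red), "mtx" (3x3 intrinsics, pixels), "R" (3x3) and "t" (3): a world point X has camera coordinates R X + t. Camera axes: x right, y down, z forward; pixel columns grow to the right and rows downward; lengths in m; the calibration is good to about 2 mm. A picture is of the moment at which its call begins. There is no depth.
- bot.finish_job(): hands the job in, once; it reports no verdict.
The state is a dict: "time": time; "q": joint angles; "joint_vel": joint speeds; "joint_torque": joint torques, N m; "tool_pos": TCP position; "tcp_rot": TCP orientation; "wrist_force": force on the tool from outside, world axes, zero at the start; "torque": the same for the moment, N m; "width": opening from 0.0 (shut) to 1.0 (fully open).
Only numpy, scipy, OpenCV 4.12 (cv2) and the standard library are available. Lean on these libraries where they do the work, as an engineer would, in place of code of your own. Each camera call takes 0.05 s, during which the arm holds its last target. There are 200 camera calls.

## Task

Turn the half-built rover's drive axle by its tyres until the flat milled on the axle faces straight up, and feel the flat with a light press of the shut fingertips from above to make sure of it. Then push the loose gear along the axle fully home against the bearing spacer, so that its set screw stands over the upturned flat, and leave the other things on the bench as they lie.

Things in the scene. Friction and masses are not known exactly. Their poses are not given: they have to be found in the camera images.
- rover: Half-built rover, aluminium channel frame fixed on a timber build stand (x = -230 to +30 mm); it never moves. Origin: on the bench, straight below the middle of the drive axle. z up, y along the level axle, +x from the stand to the axle end. Axle centre line 85 mm above the bench. Side rails 101 mm high at y = 77 to 93 mm, both sides; boxes on the deck (x below -80 mm) reach 128 mm.
- tyre_right (a point): Centre of the tyre on the axle's -y end (rover y = -115 mm), 85 mm above the bench. Both tyres are fixed to the axle, 68 mm in diameter and 28 mm wide, of grippy black rubber, and hang free of the bench; their tops (34 mm above this point) are the highest thing near them.
- tyre_left (a point): Centre of the like tyre on the axle's +y end (rover y = +115 mm), 85 mm above the bench.
- axle (a joint): Turn of the drive axle with its tyres (rad), unlimited. 0 or a whole turn (6.283) = flat straight up. It grows as the tops of the tyres move to the rover's +x, 1 rad per 34 mm of tread. It turns stiffly (about 1 N at the tread) and stays where left. At the start the flat faces 63 degrees or more away from up, either way.
- axle_flat: Milled length of the 14 mm dark steel axle: a D section 38 mm long, rover y = -70 to -32 mm, its bare flat 11.5 mm wide, 4 mm from the axle's centre line (3 mm lower than the round). Origin: middle of the flat face; z out of the flat, y along the axle. Facing up, the flat is 89 mm above the bench; a round side up would be 92 mm.
- gear (a joint): Place of the loose gear along the axle (m): 0 = home, its boss against the steel bearing spacer (19 mm diameter, face at rover y = -70 mm), its set screw over the flat. It grows to the rover's +y, up to 0.060. It starts 0.038 to 0.056 out, clear of the flat, slides stiffly (about 2 N), stays where left, stops hard at home.
- gear_face (a point): Point on the gear's plain side, which looks to the rover's +y, 20 mm straight above the axle's centre line (rover y = -46 mm when home): push here, to the rover's -y. Grey plastic gear 60 mm in diameter, 10 mm thick; its brass boss, 25 mm wide and 14 mm long with a set screw on top, points to -y. It does not turn: it is in mesh with the long pinion of the motor, below and behind the axle.
- spare_wheel: Bystander: a spare wheel with tyre, 68 mm in diameter, 28 mm thick, lying flat. Origin: centre of its underside.
- hex_key: Bystander: an L-shaped dark steel hex key, 6 mm thick, 90 by 28 mm, lying flat. Origin: middle of its long leg, on the bench; y along that leg.
- screwdriver: Bystander: a short screwdriver with a black handle 26 mm thick, 120 mm long, lying flat. Origin: its middle, on the bench; x points to its tip.
- parts_tray: Bystander: an orange parts tray with six compartments, 200 by 150 by 32 mm. Origin: centre of its underside.

How it is judged:
On the way, in this order (a step that is already met when the one before it is completed fails the run):
1. the flat faces straight up within 8 degrees, the axle at rest and the flat not yet touched (angle between axle_flat's own z axis and vertical below 0.14 rad and contact force between each of the arm, the fingers and axle_flat below 0.05 N and velocity of joint axle between -0.05 and 0.05 rad/s), for 0.2 s.
2. the fingertips press on the milled length of the axle while its flat faces up (angle between axle_flat's own z axis and vertical below 0.14 rad and contact force between the fingers and axle_flat above 0.5 N), for 0.1 s.
3. the gear is home against the spacer and the flat still faces up (value of joint gear below 0.003 m and angle between axle_flat's own z axis and vertical below 0.14 rad), for 0.2 s.
At the end, for the whole second after the job is handed in: The axle's flat faces straight up within 8 degrees, the axle is at rest, and the gear stands within 3 mm of home, its boss against the bearing spacer (all of step 3 and velocity of joint axle between -0.05 and 0.05 rad/s); the robot touches nothing.
It fails at once if a bystander (spare wheel, hex key, screwdriver or parts tray) is moved by more than 20 mm (distance of any of spare_wheel, hex_key, screwdriver, parts_tray from where it was at the start of the episode above 0.02 m).
It fails at once if the flat is pressed harder than 40 N: a feel is light (contact force between the fingers and axle_flat above 40 N).
It also fails if it takes over 56 s, if anything falls off the work surface, if the arm or the gripper's body presses on something with over 40 N, if the wrist force passes 120 N, or if a joint passes its speed limit or range.

## Working session

There is one attempt and no reset: what is moved stays moved. The work goes in short steps, Python scripts to look and compute and a tool call to move; the robot and the scene stay as the last step left them, time stands still between calls to the robot, and variables do not carry over. Pictures are saved under pics/ and viewed, about 8 in all and at most 12, crops included, and the job is handed in when it is done.

Besides the shell and the picture viewer there is one more tool, called after "Emit:" as a command line: name --argument value ..., lists and objects as JSON in quotes. drive_tool: Moves the arm, as the interface text tells. Its arguments: {"type":"object","properties":{"deltas":{"type":"array"},"force":{"type":"number"}},"required":["deltas"]}

```bash
mkdir -p pics; python3 - <<'E'
from workcell import bot
import cv2, numpy as np
s=bot.read_state(); print(s)
ims=[]
for n in ("scene","top"):
    c=bot.read_camera(n); cv2.imwrite(f"pics/{n}0.png",c["frame"]); np.savez(f"pics/{n}0.npz",**c)
    print(n,c["mtx"].tolist(),c["R"].round(3).tolist(),c["t"].round(4).tolist())
E
```

```text
{'time': 0.0, 'q': array([-1.30089957e+00,  2.64747178e-01,  1.60539225e+00, -1.53494399e-05,
        1.27369996e+00, -3.68767405e-02]), 'joint_vel': array([-0.00099253, -0.00025462, -0.00030925,  0.0011494 ,  0.00164488,
       -0.0007478 ]), 'joint_torque': array([ 2.16963730e-03, -5.15107048e+01, -3.67315757e+01, -1.78610594e-04,
        1.29681540e-02, -1.81551866e-05]), 'tool_pos': array([ 0.20365023, -0.64276951,  0.2299562 ]), 'tcp_rot': array([-3.10250343e+00, -4.79657653e-01,  4.32835299e-04]), 'wrist_force': array([-0.81536778, -0.14229407, -0.07431646]), 'torque': array([-0.03334616,  0.02514793,  0.08274455]), 'width': 0.9977524764247269}
scene [[498.76383347451775, 0.0, 254.3727285757027], [0.0, 498.76383347451775, 184.46706172447307], [0.0, 0.0, 1.0]] [[0.125, 0.992, -0.007], [0.712, -0.094, -0.695], [-0.691, 0.082, -0.719]] [-0.0653, -0.3786, 1.6992]
top [[478.9940386747955, 0.0, 254.88093621007226], [0.0, 478.9940386747955, 192.14561040441524], [0.0, 0.0, 1.0]] [[0.01, -1.0, 0.008], [-0.994, -0.011, -0.111], [0.111, -0.007, -0.994]] [-0.0113, 0.6006, 1.0822]
```

View pics/top0.png

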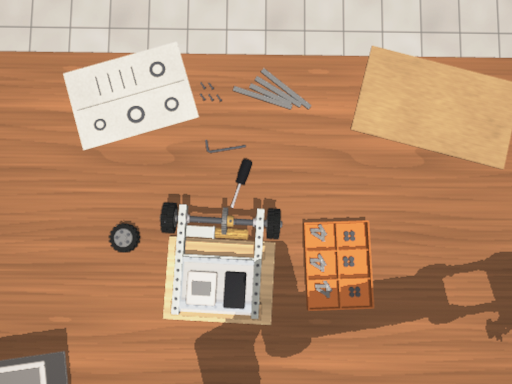

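View pics/scene0.png

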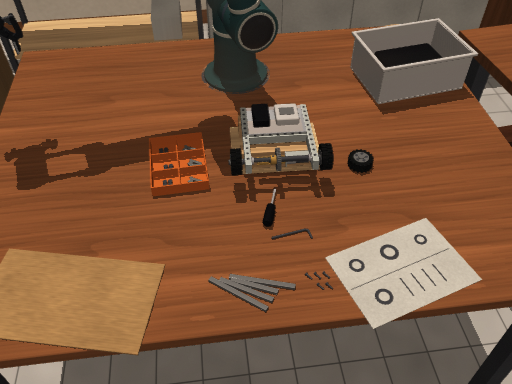

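Top view: the rover axle runs from the left tyre (169,217) to the right tyre (273,222), with the stand below it, so rover +x is roughly world +x. The gear is near (225,218) and the screwdriver near (241,180).

```bash
cat > h.py <<'E'
import numpy as np, cv2
def ray(c,px,z):
    d=c["R"].T@np.linalg.inv(c["mtx"])@np.array([px[0],px[1],1.]); o=-c["R"].T@c["t"]
    return o+d*(z-o[2])/d[2]
def proj(c,X):
    p=c["mtx"]@(c["R"]@np.asarray(X)+c["t"]); return p[:2]/p[2]
E
python3 - <<'E'
from h import *
T=dict(np.load("pics/top0.npz")); S=dict(np.load("pics/scene0.npz"))
f=T["frame"]; m=(f.max(2)<60).astype(np.uint8)
out=[]
for x0,x1 in((155,182),(262,290)):
    k=np.zeros_like(m); k[195:245,x0:x1]=m[195:245,x0:x1]
    n,l,st,ce=cv2.connectedComponentsWithStats(k); i=1+st[1:,4].argmax()
    b=st[i]; cx=b[0]+b[2]/2-.5; cy=b[1]+b[3]/2-.5; out.append(ray(T,(cx,cy),.095)); print(b,ce[i],out[-1])
L,R=out; mid=(L+R)/2; d=(L-R)[:2]; print("mid",mid,"len",np.linalg.norm(d),"yaw",np.degrees(np.arctan2(-d[0],d[1])))
a=cv2.resize(f[195:250,155:295],None,fx=5.5,fy=5.5,interpolation=cv2.INTER_CUBIC)
b=cv2.resize(S["frame"][130:180,220:345],None,fx=6,fy=6,interpolation=cv2.INTER_CUBIC)
w=max(a.shape[1],b.shape[1]); P=lambda i:cv2.copyMakeBorder(i,0,0,0,w-i.shape[1],0)
o=np.vstack([P(a),P(b)]); o=o[:600]; cv2.imwrite("pics/crop0.png",o); print(o.shape)
E
```

```text
[161 203  17  30 396] [168.16414141 217.29040404] [0.5360194  0.18253088 0.095     ]
[267 209  13  30 353] [273.16430595 223.18130312] [ 0.52534955 -0.04468564  0.095     ]
mid [0.53068447 0.06892262 0.095     ] len 0.2274669022553251 yaw -2.6885752647512295
(600, 770, 3)
```

View pics/crop0.png

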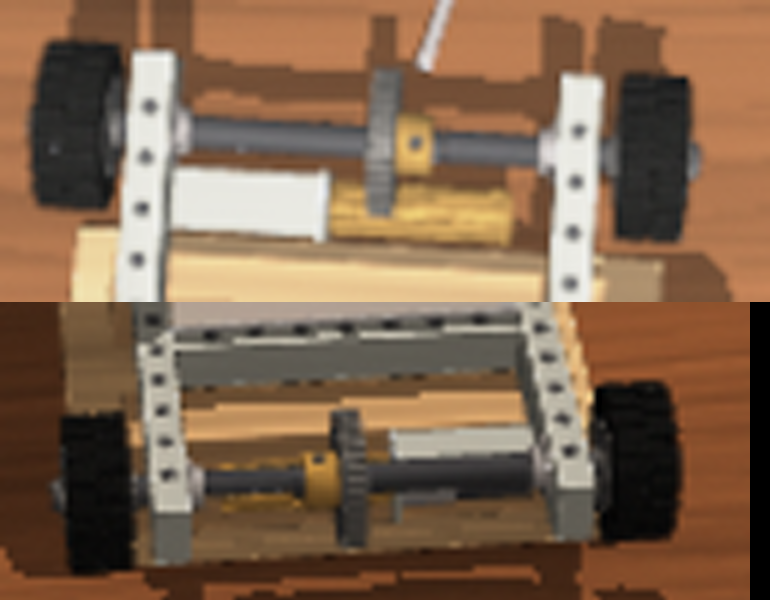

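Seen in the crop: the gear is just right of mid-axle, with its boss at (415,145) pointing to -y. The bare milled length lies between the boss and the right rail, at about (490,150). I'll move the wrist camera above it next.

Emit:
drive_tool --deltas '[{"hand": 0, "offset": [32.5, 66.5, 6], "angular": [0, 0, 70]}, {"hand": 0, "offset": [32.5, 66.5, 6], "angular": [0, 0, 70]}, {"hand": 0, "offset": [32.5, 66.5, 6], "angular": [0, 0, 70]}, {"hand": 0, "offset": [32.5, 66.5, 6], "angular": [0, 0, 70]}, {"hand": 0, "offset": [32.5, 66.5, 6], "angular": [0, 0, 70]}, {"hand": 0, "offset": [32.5, 66.5, 6], "angular": [0, 0, 70]}, {"hand": 0, "offset": [32.5, 66.5, 6], "angular": [0, 0, 70]}, {"hand": 0, "offset": [32.5, 66.5, 6], "angular": [0, 0, 70]}]' --force 20

```text
time: 1.1
tool_pos: [0.4229, -0.1937, 0.2716]
tcp_rot: [2.267, 2.174, 0.0]
wrist_force: [0.7, -0.7, -0.7]
width: 0.001
```

Emit:
drive_tool --deltas '[{"hand": 0, "offset": [9, 18.5, -2], "angular": [0, 0, 0]}, {"hand": 0, "offset": [9, 18.5, -2], "angular": [0, 0, 0]}, {"hand": 0, "offset": [9, 18.5, -2], "angular": [0, 0, 0]}, {"hand": 0, "offset": [9, 18.5, -2], "angular": [0, 0, 0]}, {"hand": 0, "offset": [9, 18.5, -2], "angular": [0, 0, 0]}, {"hand": 0, "offset": [9, 18.5, -2], "angular": [0, 0, 0]}]'

```text
time: 1.85
tool_pos: [0.5122, -0.0119, 0.2516]
tcp_rot: [2.269, 2.173, -0.002]
wrist_force: [-1.1, 0.3, 0.4]
width: 0.001
```

```bash
python3 - <<'E'
from workcell import bot
from h import *
s=bot.read_state(); print(s["time"],s["tool_pos"],s["tcp_rot"])
c=bot.read_camera("wrist"); np.savez("pics/w1.npz",**c)
print("cam",-c["R"].T@c["t"],c["R"].round(2).tolist())
u=np.array([.0467,.9989])
for y in(-115,-77,-70,-32,0,115): print(y,proj(c,[*(np.array([.531,.069])+u*y/1e3),.085]).round())
cv2.imwrite("pics/w1.png",c["frame"])
E
```

```text
1.85 [ 0.51218386 -0.01185668  0.25155924] [ 2.26876154e+00  2.17302964e+00 -1.56329666e-03]
cam [0.51609361 0.06345333 0.39414113] [[1.0, -0.04, 0.0], [-0.04, -0.95, 0.3], [-0.01, -0.3, -0.95]]
-115 [273. 202.]
-77 [274. 170.]
-70 [274. 164.]
-32 [275. 129.]
0 [275.  98.]
115 [277. -34.]
```

View pics/w1.png

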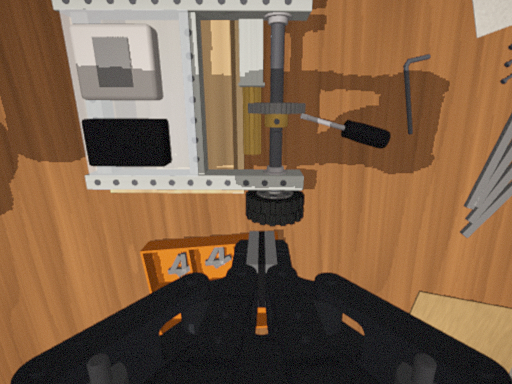

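Wrist view: the axle is vertical at column 277, with the gear at (275,108), the boss at (276,120), the milled length on rows 128–168 and the right tyre at (274,205). The calibrated projection agrees with this. Next I'll compare profiles across the axle on the round and milled lengths.

```bash
python3 - <<'E'
from h import *
for n in("w1",):
    c=dict(np.load(f"pics/{n}.npz")); g=cv2.cvtColor(c["frame"],6)
    for r0,r1 in((40,75),(132,160)): print(r0,g[r0:r1,262:292].mean(0).round().astype(int).tolist())
    f=c["frame"]; a=cv2.resize(f[90:225,235:315],None,fx=4.4,fy=4.4,interpolation=cv2.INTER_CUBIC)
    cv2.imwrite("pics/w1c.png",a)
c=dict(np.load("pics/scene0.npz")); g=cv2.cvtColor(c["frame"],6)
for col in(258,262,265,285,295,300): print(col,g[148:176,col].tolist())
E
```

```text
40 [188, 106, 71, 75, 81, 83, 85, 84, 76, 73, 82, 87, 93, 100, 101, 99, 96, 89, 84, 77, 70, 65, 88, 111, 112, 113, 116, 118, 100, 83]
132 [78, 77, 75, 78, 82, 84, 80, 67, 51, 58, 61, 63, 63, 64, 64, 62, 62, 60, 56, 60, 77, 82, 78, 76, 80, 83, 85, 85, 85, 85]
258 [156, 150, 155, 168, 156, 84, 76, 78, 86, 118, 62, 64, 55, 42, 86, 81, 94, 76, 78, 86, 92, 94, 102, 93, 89, 33, 42, 42]
262 [154, 150, 160, 174, 136, 83, 78, 80, 96, 98, 66, 62, 53, 62, 107, 81, 70, 76, 79, 80, 92, 93, 89, 93, 110, 44, 41, 44]
265 [153, 151, 163, 175, 113, 82, 77, 82, 105, 78, 66, 59, 50, 46, 93, 76, 72, 77, 80, 75, 94, 103, 94, 91, 87, 43, 43, 46]
285 [155, 165, 175, 157, 178, 131, 140, 117, 63, 67, 59, 45, 33, 39, 69, 71, 72, 72, 66, 91, 99, 92, 88, 64, 42, 44, 45, 80]
295 [161, 170, 144, 160, 179, 180, 178, 141, 65, 63, 51, 37, 31, 65, 76, 71, 78, 82, 88, 88, 87, 87, 110, 40, 43, 43, 45, 84]
300 [165, 176, 115, 179, 178, 178, 176, 114, 67, 60, 47, 34, 28, 32, 39, 77, 79, 71, 88, 96, 88, 85, 61, 41, 41, 43, 85, 84]
```

View pics/w1c.png

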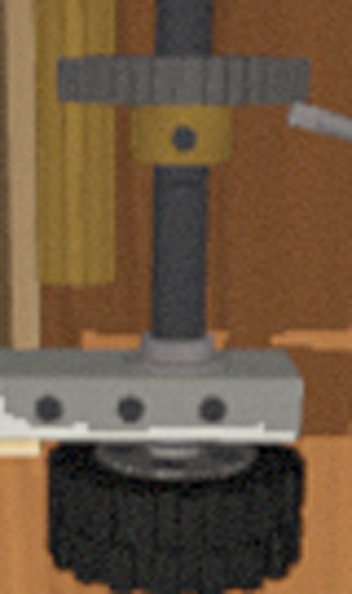

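The flat seems to face +x and somewhat down, since the milled part is narrowed on its +x side here and on its lower side in the scene view. The axle therefore reads about +2 rad, so the tops must move to -x. I'll go over the right tyre and look from closer.

Emit:
drive_tool --deltas '[{"hand": 0, "offset": [2.5, -3.5, -5], "angular": [0, 0, 0]}, {"hand": 0, "offset": [2.5, -3.5, -9], "angular": [0, 0, 0]}, {"hand": 0, "offset": [2.5, -3.5, -11.5], "angular": [0, 0, 0]}, {"hand": 0, "offset": [2.5, -3.5, -11.5], "angular": [0, 0, 0]}, {"hand": 0, "offset": [2.5, -3.5, -11.5], "angular": [0, 0, 0]}]'

```text
time: 2.52
tool_pos: [0.5384, -0.0467, 0.1381]
tcp_rot: [2.268, 2.171, 0.002]
wrist_force: [-0.7, 1.0, 0.2]
width: -0.005
```

```bash
cat >> h.py <<'E'
def look(name,r0=-80,r1=10,mid=(.531,.069),u=(.0467,.9989)):
    from workcell import bot
    s=bot.read_state(); print(s["time"],s["tool_pos"].round(4),s["wrist_force"].round(1))
    c=bot.read_camera("wrist"); np.savez(f"pics/{name}.npz",**c)
    mid=np.array(mid);u=np.array(u);g=cv2.cvtColor(c["frame"],6)
    # rectify: horizontal rover x (-25..25 mm), vertical rover y at axle height, 0.25 mm/px
    P=[[x,y] for x,y in((-35,r1),(35,r1),(35,r0),(-35,r0))]
    ex=np.array([u[1],-u[0]])
    src=np.float32([proj(c,[*(mid+ex*x/1e3+u*y/1e3),.085]) for x,y in P])
    W,H=70*6,(r1-r0)*6
    M=cv2.getPerspectiveTransform(src,np.float32([[0,0],[W,0],[W,H],[0,H]]))
    im=cv2.warpPerspective(c["frame"],M,(W,H),flags=cv2.INTER_CUBIC); cv2.imwrite(f"pics/{name}.png",im)
    k=cv2.cvtColor(im,6)
    for y in(-60,-50,-40):
        if r0<y<r1: print(y,k[(r1-y)*6-12:(r1-y)*6+12].mean(0)[W//2-78:W//2+79:6].round().astype(int).tolist())
E
python3 -c "
from h import *
look('w2')"
```

```text
2.525 [ 0.5384 -0.0467  0.1381] [-0.7  1.   0.2]
-60 [104, 93, 89, 88, 88, 90, 89, 68, 59, 65, 70, 70, 69, 72, 72, 70, 70, 68, 65, 61, 59, 86, 97, 93, 92, 96, 96]
-50 [123, 99, 86, 86, 87, 89, 89, 72, 59, 66, 70, 71, 72, 72, 73, 72, 68, 67, 65, 61, 59, 90, 95, 93, 95, 97, 94]
-40 [121, 99, 89, 86, 85, 88, 89, 69, 59, 65, 71, 69, 71, 74, 73, 72, 71, 69, 65, 63, 58, 90, 94, 92, 94, 94, 93]
```

View pics/w2.png

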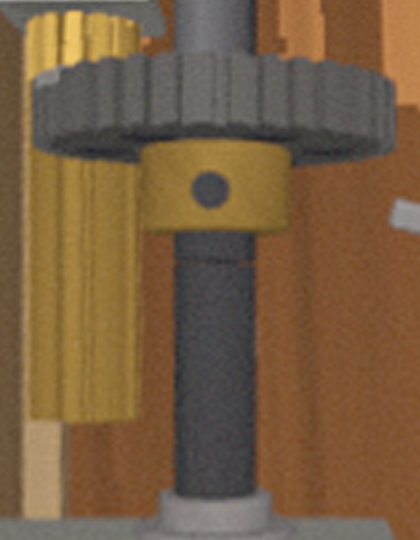

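The flat is not visible from above, so it faces mostly down, on the +x side. I'll press on the tyre top and test.

Emit:
drive_tool --deltas '[{"hand": 0, "offset": [-0.1, 0, -1.6], "angular": [0, 0, 0]}, {"hand": 0, "offset": [-0.1, 0, -2.0], "angular": [0, 0, 0]}, {"hand": 0, "offset": [-0.1, 0, -2.0], "angular": [0, 0, 0]}]'

```text
time: 2.95
tool_pos: [0.5387, -0.0459, 0.1182]
tcp_rot: [2.265, 2.172, 0.004]
wrist_force: [1.1, -0.9, 5.0]
width: -0.001
```

Emit:
drive_tool --deltas '[{"hand": 0, "offset": [0, 0, -0.1], "angular": [0, 0, 0]}, {"hand": 0, "offset": [-0.6, 0, -0.1], "angular": [0, 0, 0]}, {"hand": 0, "offset": [-1.2, 0, -0.1], "angular": [0, 0, 0]}, {"hand": 0, "offset": [-1.8, 0, -0.1], "angular": [0, 0, 0]}, {"hand": 0, "offset": [-2.4, 0, -0.1], "angular": [0, 0, 0]}, {"hand": 0, "offset": [-2.4, 0, -0.1], "angular": [0, 0, 0]}]'

```text
time: 3.7
tool_pos: [0.5141, -0.0449, 0.1181]
tcp_rot: [2.266, 2.173, 0.005]
wrist_force: [-2.0, 2.8, 12.3]
width: 0.003
```

```bash
python3 -c "
from h import *
look('w3')"
```

```text
3.7 [ 0.5141 -0.0449  0.1181] [-2.   2.8 12.3]
-60 [85, 84, 81, 83, 82, 85, 89, 70, 55, 58, 62, 62, 64, 70, 69, 70, 70, 65, 60, 88, 87, 84, 82, 85, 89, 91, 92]
-50 [84, 82, 82, 85, 90, 91, 91, 67, 53, 61, 62, 64, 67, 67, 70, 70, 69, 66, 63, 83, 84, 80, 83, 86, 89, 89, 89]
-40 [80, 80, 81, 87, 92, 88, 90, 63, 55, 60, 62, 64, 66, 69, 71, 72, 68, 67, 62, 85, 81, 79, 81, 88, 87, 88, 88]
```

The turn works: the +x edge now reads narrowed by about 2 mm. Next stroke.

Emit:
drive_tool --deltas '[{"hand": 0, "offset": [0, 0, 1], "angular": [0, 0, 0]}, {"hand": 0, "offset": [2.5, -0.1, 1], "angular": [0, 0, 0]}, {"hand": 0, "offset": [2.5, -0.1, 0.5], "angular": [0, 0, 0]}, {"hand": 0, "offset": [2.5, -0.1, 0], "angular": [0, 0, 0]}, {"hand": 0, "offset": [1.9, -0.1, 0], "angular": [0, 0, 0]}, {"hand": 0, "offset": [1.3, -0.1, 0], "angular": [0, 0, 0]}, {"hand": 0, "offset": [0.8, -0.1, 0], "angular": [0, 0, 0]}, {"hand": 0, "offset": [0.8, -0.1, 0], "angular": [0, 0, 0]}]'

```text
time: 4.75
tool_pos: [0.5225, -0.0461, 0.1188]
tcp_rot: [2.266, 2.171, 0.007]
wrist_force: [-0.2, 3.0, 15.2]
width: 0.002
```

```bash
python3 -c "
from h import *
look('w4')"
```

```text
4.75 [ 0.5225 -0.0461  0.1188] [-0.2  3.  15.2]
-60 [85, 87, 87, 86, 84, 84, 86, 67, 53, 61, 65, 69, 72, 72, 71, 70, 108, 107, 105, 104, 96, 95, 93, 87, 84, 84, 88]
-50 [87, 88, 88, 85, 84, 82, 90, 73, 56, 61, 66, 71, 73, 71, 71, 70, 106, 106, 106, 105, 96, 93, 89, 86, 82, 86, 90]
-40 [88, 86, 86, 83, 82, 85, 92, 74, 57, 62, 65, 68, 71, 72, 72, 73, 103, 106, 105, 107, 93, 90, 87, 83, 81, 88, 89]
```

View pics/w4.png

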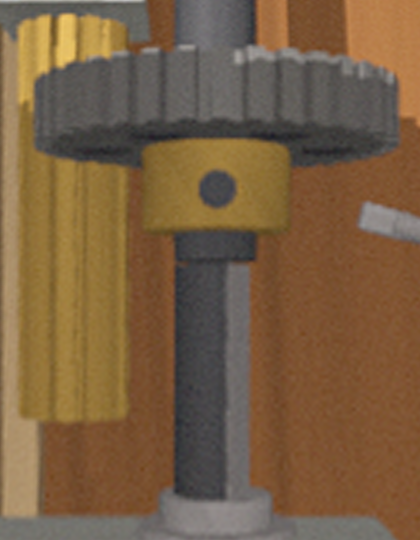

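The flat is now visible on the +x side (cols 225–248), which is about 71° from up. That leaves about 42 mm of tread.

Emit:
drive_tool --deltas '[{"hand": 0, "offset": [0, 0, 1], "angular": [0, 0, 0]}, {"hand": 0, "offset": [1.7, 0, 1], "angular": [0, 0, 0]}, {"hand": 0, "offset": [1.7, 0, 0.4], "angular": [0, 0, 0]}, {"hand": 0, "offset": [1.7, 0, 0], "angular": [0, 0, 0]}, {"hand": 0, "offset": [1.1, 0, 0], "angular": [0, 0, 0]}, {"hand": 0, "offset": [0.5, 0, 0], "angular": [0, 0, 0]}, {"hand": 0, "offset": [-0.1, 0, 0], "angular": [0, 0, 0]}, {"hand": 0, "offset": [-0.7, 0, 0], "angular": [0, 0, 0]}]'

```text
time: 5.8
tool_pos: [0.5168, -0.046, 0.1185]
tcp_rot: [2.266, 2.171, 0.009]
wrist_force: [0.0, 4.2, 12.5]
width: -0.002
```

Emit:
drive_tool --deltas '[{"hand": 0, "offset": [0, 0, 0], "angular": [0, 0, 0]}, {"hand": 0, "offset": [0, 0, 0.8], "angular": [0, 0, 0]}, {"hand": 0, "offset": [1, 0, 0.8], "angular": [0, 0, 0]}, {"hand": 0, "offset": [1, 0, 0.8], "angular": [0, 0, 0]}]'

```text
time: 6.3
tool_pos: [0.5239, -0.0468, 0.1228]
tcp_rot: [-2.267, -2.173, 0.001]
wrist_force: [0.6, 1.0, 0.0]
width: -0.002
```

```bash
python3 -c "
from h import *
look('w5')
im=cv2.imread('pics/w5.png',0)
print(im[300:460].mean(0)[160:272:2].round().astype(int).tolist())"
```

```text
6.3 [ 0.5239 -0.0468  0.1228] [0.6 1.  0. ]
-60 [86, 85, 86, 87, 85, 82, 84, 66, 58, 63, 64, 113, 137, 130, 131, 129, 128, 131, 130, 130, 133, 106, 92, 91, 86, 82, 83]
-50 [88, 86, 85, 88, 82, 83, 85, 64, 58, 62, 65, 116, 136, 128, 131, 128, 129, 129, 131, 131, 132, 105, 93, 88, 85, 80, 85]
-40 [90, 84, 88, 83, 82, 81, 89, 66, 60, 62, 65, 117, 135, 129, 130, 128, 130, 129, 129, 130, 132, 108, 88, 87, 81, 82, 85]
[83, 82, 82, 84, 85, 85, 78, 64, 54, 56, 58, 59, 60, 61, 61, 60, 65, 75, 94, 115, 130, 137, 135, 132, 130, 129, 130, 130, 130, 129, 128, 128, 128, 128, 129, 129, 129, 129, 130, 130, 129, 129, 130, 130, 130, 132, 132, 129, 120, 107, 95, 91, 90, 90, 89, 88]
```

The flat is now about 28° from up, which leaves about 16.5 mm.

Emit:
drive_tool --deltas '[{"hand": 0, "offset": [0.8, 0, 0], "angular": [0, 0, 0]}, {"hand": 0, "offset": [0.8, 0, -0.8], "angular": [0, 0, 0]}, {"hand": 0, "offset": [0.8, 0, -0.8], "angular": [0, 0, 0]}, {"hand": 0, "offset": [0.2, 0, -0.8], "angular": [0, 0, 0]}, {"hand": 0, "offset": [-0.4, 0, -0.8], "angular": [0, 0, 0]}, {"hand": 0, "offset": [-0.85, 0, -0.8], "angular": [0, 0, 0]}, {"hand": 0, "offset": [-0.85, 0, -0.8], "angular": [0, 0, 0]}, {"hand": 0, "offset": [-0.85, 0, 0.2], "angular": [0, 0, 0]}]'

```text
time: 7.35
tool_pos: [0.5151, -0.0466, 0.1257]
tcp_rot: [-2.268, -2.174, 0.0]
wrist_force: [-0.0, -0.6, -0.9]
width: -0.003
```

Emit:
drive_tool --deltas '[{"hand": 0, "offset": [0.6, 0, 0.8], "angular": [0, 0, 0]}, {"hand": 0, "offset": [0.6, 0, 0.8], "angular": [0, 0, 0]}, {"hand": 0, "offset": [0.6, 0, 0.8], "angular": [0, 0, 0]}]'

```text
time: 7.72
tool_pos: [0.5209, -0.0467, 0.1331]
tcp_rot: [-2.267, -2.173, 0.001]
wrist_force: [-0.5, -0.4, -0.6]
width: 0.0
```

```bash
python3 -c "
from h import *
look('w6')
im=cv2.imread('pics/w6.png',0)
print(im[300:460].mean(0)[160:272:2].round().astype(int).tolist())
print(im[20:45].mean(0)[160:272:2].round().astype(int).tolist())
print(im[245:257].mean(0)[160:272:2].round().astype(int).tolist())"
```

```text
7.725 [ 0.5209 -0.0467  0.1331] [-0.5 -0.4 -0.6]
-60 [83, 84, 87, 84, 80, 81, 83, 55, 82, 139, 137, 136, 135, 134, 133, 135, 135, 135, 136, 139, 100, 73, 91, 84, 83, 79, 87]
-50 [83, 85, 83, 82, 80, 81, 89, 57, 81, 139, 139, 136, 137, 134, 134, 137, 135, 136, 136, 139, 96, 72, 90, 84, 79, 83, 84]
-40 [86, 83, 81, 81, 78, 84, 90, 63, 81, 141, 138, 137, 138, 135, 137, 136, 136, 137, 137, 139, 94, 68, 86, 78, 80, 82, 86]
[81, 81, 83, 86, 86, 86, 75, 56, 48, 58, 82, 105, 128, 139, 144, 140, 137, 136, 135, 135, 135, 135, 135, 135, 135, 134, 133, 133, 134, 134, 135, 135, 135, 135, 135, 134, 134, 135, 135, 135, 135, 137, 138, 138, 134, 121, 95, 69, 62, 72, 85, 90, 90, 87, 84, 83]
[80, 83, 84, 86, 86, 85, 80, 73, 73, 80, 86, 91, 93, 95, 97, 99, 100, 102, 104, 105, 105, 105, 105, 105, 105, 104, 103, 102, 102, 103, 102, 101, 101, 100, 99, 97, 96, 93, 90, 88, 84, 81, 75, 72, 66, 62, 58, 61, 74, 95, 113, 123, 120, 118, 117, 116]
[85, 87, 88, 91, 91, 90, 80, 65, 53, 52, 54, 58, 60, 60, 59, 58, 63, 68, 68, 66, 65, 66, 65, 65, 66, 68, 69, 69, 67, 67, 70, 70, 68, 67, 67, 68, 68, 67, 65, 65, 66, 64, 61, 56, 53, 52, 54, 54, 61, 72, 82, 83, 82, 81, 79, 78]
```

View pics/w6.png

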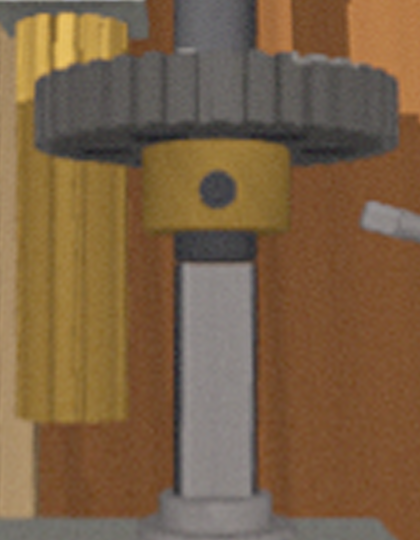

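The flat is centred on the axle (edges 181/252 against axle edges 173/258.6) and 11.5 mm wide, so it faces up within about 2°. The gear is about 40 mm out, its plain face at about rover y −6 mm. Now the feel.

Emit:
drive_tool --deltas '[{"hand": 0, "offset": [0.85, 2, 1.5], "angular": [0, 0, 0]}, {"hand": 0, "offset": [0.85, 6.6, 1.5], "angular": [0, 0, 0]}, {"hand": 0, "offset": [0.85, 6.6, 1.5], "angular": [0, 0, 0]}, {"hand": 0, "offset": [0.85, 6.6, -1.5], "angular": [0, 0, 0]}, {"hand": 0, "offset": [0.85, 6.6, -3.6], "angular": [0, 0, 0]}, {"hand": 0, "offset": [0.85, 6.6, -3.6], "angular": [0, 0, 0]}, {"hand": 0, "offset": [0.85, 6.6, -3.6], "angular": [0, 0, 0]}]'

```text
time: 8.65
tool_pos: [0.53, 0.0188, 0.0981]
tcp_rot: [2.268, 2.173, 0.0]
wrist_force: [0.5, -0.7, 0.5]
width: -0.003
```

Emit:
drive_tool --deltas '[{"hand": 0, "offset": [0, 0, -0.6], "angular": [0, 0, 0]}, {"hand": 0, "offset": [0, 0, -0.8], "angular": [0, 0, 0]}, {"hand": 0, "offset": [0, 0, -1.0], "angular": [0, 0, 0]}, {"hand": 0, "offset": [0, 0, -1.0], "angular": [0, 0, 0]}]'

```text
time: 9.15
tool_pos: [0.53, 0.0192, 0.0891]
tcp_rot: [2.267, 2.174, 0.0]
wrist_force: [-3.2, 0.4, 6.6]
width: 0.0
```

Contact at z = 89.1 mm with about 6.6 N matches the flat-up height rather than the 92 mm of a round side. I'll hold briefly, then lift over the gear.

Emit:
drive_tool --deltas '[{"hand": 0, "offset": [0, 0, 0], "angular": [0, 0, 0]}, {"hand": 0, "offset": [0, 0, 3], "angular": [0, 0, 0]}, {"hand": 0, "offset": [0, 0, 6.3], "angular": [0, 0, 0]}, {"hand": 0, "offset": [0.3, 6.7, 6.3], "angular": [0, 0, 0]}, {"hand": 0, "offset": [0.3, 6.7, 6.3], "angular": [0, 0, 0]}, {"hand": 0, "offset": [0.3, 6.7, 6.3], "angular": [0, 0, 0]}]'

```text
time: 9.9
tool_pos: [0.5324, 0.0865, 0.1505]
tcp_rot: [2.266, 2.176, -0.001]
wrist_force: [0.2, -0.3, -0.2]
width: 0.004
```

```bash
python3 -c "
from h import *
from workcell import bot
look('w7',-80,30,(.532,.069))
c=dict(np.load('pics/w7.npz')); t=bot.read_camera('top'); f=t['frame']
a=cv2.resize(f[195:250,155:295],None,fx=5.5,fy=5.5,interpolation=cv2.INTER_CUBIC)
b=cv2.resize(c['frame'],None,fx=.75,fy=.75)
o=np.zeros((a.shape[0]+b.shape[0],a.shape[1],3),np.uint8);o[:a.shape[0]]=a;o[a.shape[0]:,:b.shape[1]]=b
cv2.imwrite('pics/w7v.png',o[:600])"
```

```text
9.9 [0.5324 0.0865 0.1505] [ 0.2 -0.3 -0.2]
-60 [26, 26, 31, 19, 26, 26, 27, 24, 28, 25, 27, 33, 35, 34, 33, 35, 33, 27, 29, 26, 23, 22, 24, 26, 29, 23, 27]
-50 [29, 26, 26, 27, 25, 26, 26, 22, 21, 22, 26, 33, 33, 32, 31, 30, 33, 29, 21, 24, 26, 24, 27, 26, 25, 26, 26]
-40 [29, 26, 27, 21, 24, 23, 27, 39, 68, 110, 118, 46, 25, 29, 34, 29, 50, 105, 123, 78, 38, 31, 24, 28, 21, 26, 29]
```

View pics/w7v.png

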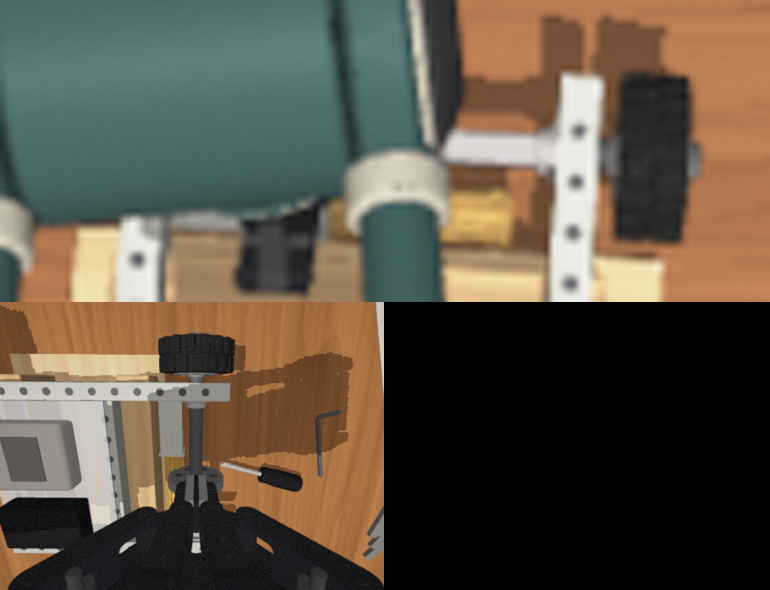

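The flat still shows bright in the top view, and the fingertips are just past the gear, in line with the axle. I'll lower and push.

Emit:
drive_tool --deltas '[{"hand": 0, "offset": [0, 0, -3], "angular": [0, 0, 0]}, {"hand": 0, "offset": [0, 0, -5], "angular": [0, 0, 0]}, {"hand": 0, "offset": [0, 0, -5], "angular": [0, 0, 0]}, {"hand": 0, "offset": [0, -0.6, -5], "angular": [0, 0, 0]}, {"hand": 0, "offset": [-0.1, -1.2, -5], "angular": [0, 0, 0]}, {"hand": 0, "offset": [-0.1, -1.8, -5], "angular": [0, 0, 0]}, {"hand": 0, "offset": [-0.1, -2.4, -5], "angular": [0, 0, 0]}, {"hand": 0, "offset": [-0.1, -2.4, -5], "angular": [0, 0, 0]}]'

```text
time: 11.0
tool_pos: [0.5317, 0.0616, 0.1009]
tcp_rot: [2.268, 2.173, -0.0]
wrist_force: [0.3, 1.0, 0.1]
width: 0.0
```

Emit:
drive_tool --deltas '[{"hand": 0, "offset": [0, -0.5, 0], "angular": [0, 0, 0]}, {"hand": 0, "offset": [-0.05, -1.0, 0], "angular": [0, 0, 0]}, {"hand": 0, "offset": [-0.05, -1.5, 0], "angular": [0, 0, 0]}, {"hand": 0, "offset": [-0.1, -2.0, 0], "angular": [0, 0, 0]}, {"hand": 0, "offset": [-0.1, -2.2, 0], "angular": [0, 0, 0]}, {"hand": 0, "offset": [-0.1, -2.2, 0], "angular": [0, 0, 0]}]'

```text
time: 11.75
tool_pos: [0.5305, 0.0398, 0.1005]
tcp_rot: [2.268, 2.174, -0.001]
wrist_force: [0.6, -0.9, -0.0]
width: -0.002
```

Emit:
drive_tool --deltas '[{"hand": 0, "offset": [0, -0.3, 0], "angular": [0, 0, 0]}, {"hand": 0, "offset": [0, -0.6, 0], "angular": [0, 0, 0]}, {"hand": 0, "offset": [0, -0.8, 0], "angular": [0, 0, 0]}, {"hand": 0, "offset": [0, -0.8, 0], "angular": [0, 0, 0]}]'

```text
time: 12.25
tool_pos: [0.5304, 0.0324, 0.1005]
tcp_rot: [-2.268, -2.173, 0.0]
wrist_force: [-2.0, 2.4, 1.0]
width: 0.003
```

Emit:
drive_tool --deltas '[{"hand": 0, "offset": [0, -0.2, 0], "angular": [0, 0, 0]}, {"hand": 0, "offset": [0, -0.4, 0], "angular": [0, 0, 0]}, {"hand": 0, "offset": [0, -0.4, 0], "angular": [0, 0, 0]}]'

```text
time: 12.62
tool_pos: [0.5304, 0.032, 0.1007]
tcp_rot: [-2.266, -2.168, -0.007]
wrist_force: [-1.7, 15.3, 0.5]
width: 0.001
```

```bash
python3 -c "
from h import *
from workcell import bot
print(bot.read_state()['wrist_force'])
c=bot.read_camera('wrist'); t=bot.read_camera('scene')
a=cv2.resize(t['frame'][130:180,220:345],None,fx=6,fy=6,interpolation=cv2.INTER_CUBIC)
b=cv2.resize(c['frame'],None,fx=.75,fy=.75)
o=np.zeros((a.shape[0]+b.shape[0],a.shape[1],3),np.uint8);o[:a.shape[0]]=a;o[a.shape[0]:,:b.shape[1]]=b
cv2.imwrite('pics/w8v.png',o[:600])"
```

```text
[-1.70725872 15.28249296  0.54055306]
```

View pics/w8v.png

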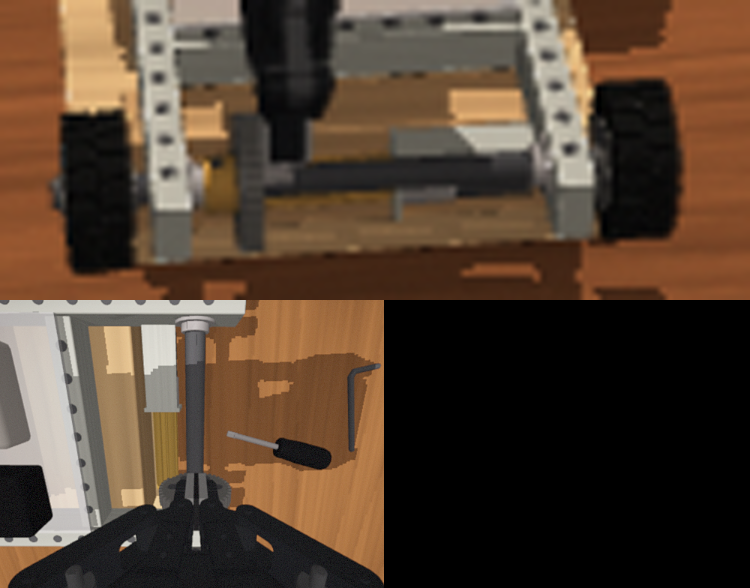

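The scene view shows the boss against the spacer. The tip stopped at y = 0.032 with the force rising to 15 N, a hard stop at the expected home. I'll back off, lift and take a last look.

Emit:
drive_tool --deltas '[{"hand": 0, "offset": [0, 1.5, 0], "angular": [0, 0, 0]}, {"hand": 0, "offset": [0, 2, 5], "angular": [0, 0, 0]}, {"hand": 0, "offset": [0, -3, 7], "angular": [0, 0, 0]}, {"hand": 0, "offset": [0, -8, 7], "angular": [0, 0, 0]}, {"hand": 0, "offset": [0, -8, 7], "angular": [0, 0, 0]}, {"hand": 0, "offset": [0, -8, 7], "angular": [0, 0, 0]}, {"hand": 0, "offset": [0, -8, 7], "angular": [0, 0, 0]}]'

```text
time: 13.6
tool_pos: [0.5304, -0.0508, 0.1703]
tcp_rot: [-2.266, -2.175, 0.001]
wrist_force: [-0.9, -0.6, -0.0]
width: 0.002
```

```bash
python3 -c "
from h import *
look('w9',-90,10,(.532,.069))
im=cv2.imread('pics/w9.png',0)
print(im[258:340:8,150:270:4])"
```

```text
13.6 [ 0.5304 -0.0508  0.1703] [-0.9 -0.6 -0. ]
-60 [90, 92, 97, 90, 99, 103, 102, 104, 102, 103, 110, 111, 109, 110, 111, 110, 101, 105, 108, 107, 105, 98, 94, 99, 98, 89, 82]
-50 [89, 90, 86, 75, 84, 91, 90, 92, 92, 93, 103, 101, 101, 101, 102, 101, 89, 95, 96, 93, 89, 79, 83, 92, 90, 88, 77]
-40 [84, 82, 85, 82, 81, 77, 62, 92, 147, 138, 137, 138, 135, 135, 137, 136, 137, 138, 135, 86, 72, 92, 91, 89, 84, 79, 80]
[[ 81  78  79  77  78  61  54  59  60  57  54  54  60  59  58  57  55  54
   55  59  53  51  50  47  49  67  88  89  89  89]
 [ 75  76  82  80  75  61  83 126 144 135 132 133 134 131 130 132 134 133
  132 133 132 134 134 120  84  61  76  96  89  88]
 [ 85  80  77  76  68  55  89 131 147 140 134 141 138 135 135 133 134 137
  137 140 138 139 142 124  80  61  85  88  88  87]
 [ 79  75  77  75  65  57  94 134 147 138 132 134 137 133 137 138 136 136
  135 137 136 137 136 123  87  64  83  91  88  90]
 [ 80  85  81  78  73  57  93 134 146 140 137 137 138 137 132 131 133 136
  138 136 135 141 144 127  86  63  81  93  86  86]
 [ 82  80  79  78  72  58  89 137 145 135 137 137 137 135 135 134 135 136
  136 140 134 136 139 124  84  60  78  90  93  91]
 [ 80  80  78  75  67  60  91 133 146 138 135 137 138 133 135 138 137 135
  136 136 138 137 139 125  87  63  84  93  92  90]
 [ 84  83  83  79  67  57  96 136 145 137 135 137 136 139 134 131 135 139
  136 134 134 134 139 126  85  59  79  89  90  89]
 [ 82  83  82  77  72  56  91 132 146 140 135 137 133 135 137 136 135 134
  134 138 135 139 142 130  89  57  79  87  93  91]
 [ 88  84  80  80  70  56  95 137 147 139 134 132 134 135 135 136 139 139
  136 136 140 137 137 123  85  60  81  93  92  93]
 [ 84  80  81  80  72  62  92 134 146 139 135 135 135 135 138 134 133 136
  137 135 136 138 141 131  90  57  80  92  91  91]]
```

View pics/w9.png

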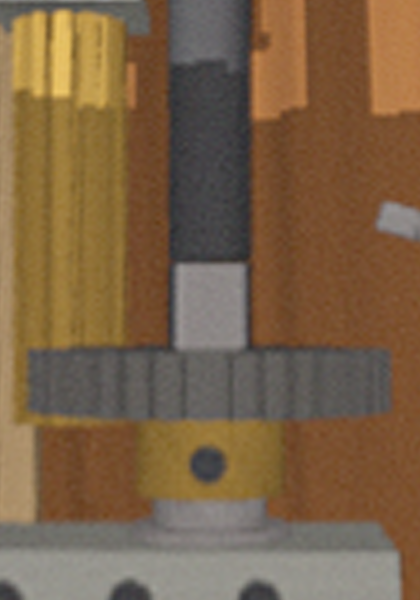

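Last look: the flat is centred (cols 174–246 within the axle's 168–251), the boss meets the spacer and the set screw is at (207,463) over the flat line. The arm is clear, so I'm handing in.

```bash
python3 -c "
from workcell import bot
print(bot.finish_job())"
```

```text
the job is handed in; nothing more can be done
None
```

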